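# Close the curing unit and start the cure

## Robot

A 6-joint arm with a two-finger parallel gripper is mounted at the origin on the work surface. World frame = base frame: x ahead of the robot, y to its left, z up, the work surface at z = 0. Lengths are in mm, angles in rad, forces in N, time in s.
With the tool pointing down it reaches from about 400 to 925 mm from the base axis. Payload 12.5 kg.
Tool frame: the origin (TCP) lies midway between the tips of the shut fingers; the grasp point (between the pads) lies 19 mm behind it; z points along the fingers, y is the line along which they close (so a half turn about z gives the same grasp; the last joint's range is limited). The gripper opens to 95 mm and grips with 3 to 60 N. Pads are 20 mm wide; open, the fingers measure 119 mm over their backs; the gripper's body (75 mm by 180 mm) begins 59 mm behind the grasp point.
Start: joints at [1.095, 0.491, 1.559, -0, 1.092, -0.106], TCP at [225.879, 582.777, 183.261] pointing down, gripper open.
Joint ranges: [-3.1, 3.1], [-0.84, 2.19], [0.05, 2.79], [-1.13, 4.28], [0.06, 2.93], [-2.69, 2.69]. Speed limits (rad/s): [2.22, 2.22, 2.79, 3.14, 3.14, 3.14].

## Interface

Orientations are given as [roll, pitch, yaw] about the fixed x, y, z axes, in that order (R = Rz(yaw) Ry(pitch) Rx(roll)).
In Python, from cell import env gives the robot as it stands.
- The arm moves only by the tool carry_out, never from a script. Its argument "series" is a list of rows, each a list of 4 numbers: the shift along the world's x, y, z normalised to -1 to 1, where 1 is 5 cm, then the turn about the world's z normalised to -1 to 1, where 1 is 6 degrees. In form: [[x, y, z, turn], ...]. A call has exactly 5 rows; each row shifts and turns the commanded pose from where the row before left it; what a row does not reach is not made up. A row lasts 1/10 s, in which the tool goes at most 50 mm and 8.59 degrees, less where a joint would pass 70% of its speed; a pose out of reach is approached as far as the arm can. A call with a number of a shift or a turn outside -1 to 1 is refused whole. A call with a gripper value outside its range is refused whole. "fingers" is the closure, from -1 (fully open) to 1 (shut), set as the call begins (left out, the last holds). The fingers move at their own pace and stop on an object; the grip force is fixed at half the most. Time passes only in rows, so rows that do not move let the fingers close, or fill a call up. It gives the time, the measured TCP pose, the force, the opening and the grip force at its end, in the units of the state.
- env.state(): the state, without advancing time (a new reading comes with each control period).
- env.read_camera(name): name is "side" or "top"; returns the picture (480x640x3 uint8, red, green, blue); there is no depth.
- env.calibration(name): a dict with "K" (3x3 intrinsics, pixels), "pose" (4x4, takes a point from camera to world coordinates). Camera axes: x right, y down, z forward; pixel columns grow to the right and rows downward; lengths in mm; the calibration is good to about 2 mm. A picture is of the moment at which its call begins. calibration takes no time and is no camera call.
- env.job_done(): hands the job in; it is judged then, once.
Trained networks look in the newest picture that a camera, given by its name, has taken for a name from the list of things; names that differ only in an ending like _2 or _b are one class to them, and where a whole thing is asked for, a point or a joint stands for the part that bears it (a point fixed in the world has none). Each returns a list of dicts, best first, with "conf" (0 to 1); they miss things now and then, are a little off and sometimes report something else, mostly with a low value. They report only what shows in the picture. A call takes as long as a camera call.
- env.look_for(camera, label): "position" ([row, column] as shares, 0 to 1, of the picture: columns of its width, rows of its height, amid what is visible of it).
The state is a dict: "t": time; "joints": joint angles; "qvel": joint speeds; "tau": joint torques, N m; "eef_pos": TCP position; "tcp_rot": TCP orientation; "ft_force": force on the tool from outside, world axes, zero at the start; "moment": the same for the moment, N m; "opening": opening from 0.0 (shut) to 1.0 (fully open); "grip_force": force on a finger pad.
Only numpy, scipy, OpenCV 4.12 (cv2) and the standard library are available. Lean on these libraries where they do the work, as an engineer would, in place of code of your own. Each camera call takes 0.05 s, during which the arm holds its last target. There are 200 camera calls.

## Task

Close the light-curing unit on the dental bench: set the orange lid on its open chamber and press it down until it is fully home, with no gap left at either end. Then start the cure on the sloping key panel: press the blue key all the way down and let it come back up, then do the same with the green key. Do not press the red key, do not press any key before the lid is home, and leave the other things on the bench where they are.

Things in the scene. Friction and masses are not known exactly. Their poses are not given: they have to be found in the camera images.
- unit: White light-curing unit fixed to the bench. Origin: on the bench under the chamber's middle; z up, x away from its key panel. Chamber outside 124 (x) x 174 (y) mm, flat rim 90 mm high. On the -x side a key panel 190 mm wide slopes at 35 degrees, its normal leaning to -x, from 20 mm high at x = -148 mm to 75 mm at x = -62 mm, with three round keys in black housings.
- seal_left_site (a point): Rim's +y end, at the rim's height (y = +77 mm of the unit). Here lies a black rubber seal strip, 11 x 88 mm, standing 5 to 8 mm above the rim. It is held by friction: it sinks flush and stays when pushed with about 8 N, more than the lid's weight; each end separately.
- seal_right_site (a point): The same at the rim's -y end (y = -77 mm), with its own seal strip.
- rail_mid (a point): Middle of the outer of two parallel steel guard rails above the keys, about 47 mm over them: 8 mm thick, level along the unit's y from -92 to +92 mm, posts at both ends; the inner rail is 20 mm nearer the chamber. They are in the way of a tool coming straight down on the keys: come square to the panel, below this rail (16 mm free from the keys' axes to it).
- chamber_mouth (a point): Middle of the chamber mouth, an opening 95 (x) x 135 (y) mm, at the height of the rim (90 mm above the bench); its floor is 60 mm lower; axes as the unit.
- lid: Loose orange lid, flange 120 (x) x 170 (y) x 8 mm, 0.15 to 0.31 kg. Origin: middle of the underside of its black locating plug (88 x 128 x 12 mm), which goes into the chamber mouth; z up. Flange underside at z = 12 mm, top at 20 mm. When home the flange underside lies on the rim. Fits either way round (half turn).
- lid_handle (a point): Middle of the lid's upright black grip (70 mm along x, 18 mm thick along y, 40 mm high from the flange top), 45 mm above the plug's underside, 15 mm below the grip's top; axes as the lid.
- lid_end_a (a point): Underside of the lid's flange near its +y end (y = +80 mm, z = 12 mm in the lid's frame). At the rim's height (90 mm above the bench) when home.
- lid_end_b (a point): The same at the lid's -y end (y = -80 mm, z = 12 mm).
- key_blue (a joint): Travel of the blue key, m: 0 up, 0.006 fully down; springs back; about 5 N at the bottom. It counts as pressed beyond 0.0045 and as up below 0.0015.
- key_red (a joint): The same for the red key (not to be pressed).
- key_green (a joint): The same for the green key.
- key_blue_top (a point): Middle of the top face of the blue key (disc of 34 mm diameter; left key, +y of the unit; keys 58 mm apart). z axis = out of the key, square to the panel: 35 degrees from vertical.
- key_red_top (a point): The same for the red key (middle).
- key_green_top (a point): The same for the green key (right key, -y of the unit).
- mould: Round teal mould, 94 mm diameter, 43 mm high, loose; origin under its middle. Bystander.
- model: Grey stone dental model, 55 x 65 x 34 mm, loose; origin under its middle. Bystander.
- jar: Jar with white cap, 64 mm diameter, 75 mm high, loose; origin under its middle. Bystander.
- spatula: Mixing spatula with blue handle, 180 mm long, lying; origin under its middle. Bystander.
- pen: Purple pen, 140 x 11 x 11 mm, lying; origin under its middle. Bystander.
- bowl: Green mixing bowl, 110 mm rim diameter, 60 mm high, loose; origin under its middle. Bystander.

How it is judged (in metres and radians):
On the way, in this order (a step that is already met when the one before it is completed fails the run):
1. the lid is on the chamber with both ends home (gap under 2.5 mm), pressed there by the robot rather than dropped (z of lid_end_a in the frame of unit between 0.085 and 0.0925 m and z of lid_end_b in the frame of unit between 0.085 and 0.0925 m and horizontal distance between lid and chamber_mouth below 0.012 m and angle between the x axis of lid and the x axis of unit, either way round below 0.12 rad and (contact force between lid and the fingers above 3 N or contact force between lid and the arm above 3 N)), for 0.05 s.
2. with the lid home, the blue key is pressed down (over 4.5 mm), the green key being up (z of lid_end_a in the frame of unit between 0.085 and 0.0925 m and z of lid_end_b in the frame of unit between 0.085 and 0.0925 m and horizontal distance between lid and chamber_mouth below 0.012 m and angle between the x axis of lid and the x axis of unit, either way round below 0.12 rad and value of joint key_blue above 0.0045 m and value of joint key_green below 0.0015 m), for 0.05 s.
3. then the green key is pressed down (over 4.5 mm), the blue key having come back up (z of lid_end_a in the frame of unit between 0.085 and 0.0925 m and z of lid_end_b in the frame of unit between 0.085 and 0.0925 m and horizontal distance between lid and chamber_mouth below 0.012 m and angle between the x axis of lid and the x axis of unit, either way round below 0.12 rad and value of joint key_green above 0.0045 m and value of joint key_blue below 0.0015 m), for 0.05 s.
At the end, for the whole second after the job is handed in: The lid lies on the chamber with the underside of both flange ends within 2.5 mm of the rim, within 12 mm of the chamber's middle and 0.12 rad of its direction (either way round), at rest; all three keys are back up (under 1.5 mm) (z of lid_end_a in the frame of unit between 0.085 and 0.0925 m and z of lid_end_b in the frame of unit between 0.085 and 0.0925 m and horizontal distance between lid and chamber_mouth below 0.012 m and angle between the x axis of lid and the x axis of unit, either way round below 0.12 rad and value of joint each of key_blue, key_green, key_red below 0.0015 m and linear speed of lid below 0.02 m/s); the robot touches nothing.
It fails at once if the red key is pressed (over 3 mm) (value of joint key_red above 0.003 m).
It fails at once if the blue or green key is pressed (over 3 mm) while the lid is not home (value of joint any of key_blue, key_green above 0.003 m and not (z of lid_end_a in the frame of unit between 0.085 and 0.0925 m and z of lid_end_b in the frame of unit between 0.085 and 0.0925 m and horizontal distance between lid and chamber_mouth below 0.012 m and angle between the x axis of lid and the x axis of unit, either way round below 0.12 rad)).
It fails at once if a bystander (mould, model, jar, spatula, pen, bowl) is moved more than 30 mm (distance of any of mould, model, jar, spatula, pen, bowl from where it was at the start of the episode above 0.03 m).
It also fails if it takes over 69 s, if anything falls off the work surface, if the arm or the gripper's body presses on something with over 40 N, if the wrist force passes 120 N, or if a joint passes its speed limit or range.

## Working session

There is one attempt and no reset: what is moved stays moved. The work goes in short steps, Python scripts to look and compute and a tool call to move; the robot and the scene stay as the last step left them, time stands still between calls to the robot, and variables do not carry over. Pictures are saved under pics/ and viewed, at most 10 in all, crops included, and the job is handed in when it is done.

Besides the shell and the picture viewer there is one more tool, called after ">>>" as a command line: name --pt "numbers of a row" for each row, then --argument value for the rest. carry_out: Moves the arm, as the interface text tells. Its arguments: {"type":"object","properties":{"series":{"type":"array","items":{"type":"array","items":{"type":"number","minimum":-1,"maximum":1}}},"fingers":{"type":"number"}},"required":["series"]}

```bash
ls; mkdir -p pics; cat > h.py <<'E'
import numpy as np, cv2
from cell import env
def cal(c):
    k=env.calibration(c); return np.array(k["K"]),np.array(k["pose"])
def ray(c,px):
    K,P=cal(c); d=P[:3,:3]@np.linalg.inv(K)@np.array([px[0],px[1],1.]); return P[:3,3],d
def at_z(c,px,z):
    o,d=ray(c,px); return o+d*(z-o[2])/d[2]
def tri(p1,p2,c1="top",c2="side"):
    o1,d1=ray(c1,p1); o2,d2=ray(c2,p2)
    d1/=np.linalg.norm(d1); d2/=np.linalg.norm(d2)
    A=sum(np.eye(3)-np.outer(d,d) for d in(d1,d2)); b=sum((np.eye(3)-np.outer(d,d))@o for o,d in((o1,d1),(o2,d2)))
    x=np.linalg.solve(A,b); return x,np.linalg.norm(np.cross(x-o1,d1)),np.linalg.norm(np.cross(x-o2,d2))
def proj(c,p):
    K,P=cal(c); q=P[:3,:3].T@(np.array(p,float)-P[:3,3]); u=K@q; return u[:2]/u[2]
def save(c,n):
    im=np.array(env.read_camera(c)); cv2.imwrite(f"pics/{n}.png",im[:,:,::-1]); return im
def look(c,l):
    return [(round(d["conf"],2),[round(d["position"][1]*640,1),round(d["position"][0]*480,1)]) for d in env.look_for(c,l)]
E
python3 - <<'E'
from h import *
for c in("top","side"): save(c,c+"0"); print(cal(c)[1].round(2).tolist(), cal(c)[0].round(0).tolist())
for l in["lid","lid_handle","lid_end_a","unit","chamber_mouth","seal_left_site","rail_mid","key_blue_top","key_red_top","key_green_top"]:
    for c in("top","side"): print(l,c,look(c,l)[:3])
s=env.state(); print({k:np.round(v,3).tolist() for k,v in s.items()})
E
```

```text
pics
[[-0.01, -1.0, 0.09, 424.16], [-1.0, 0.01, -0.0, 20.91], [0.0, -0.09, -1.0, 1370.62], [0.0, 0.0, 0.0, 1.0]] [[492.0, 0.0, 316.0], [0.0, 492.0, 243.0], [0.0, 0.0, 1.0]]
[[1.0, -0.05, 0.08, 436.47], [-0.09, -0.48, 0.87, -1155.3], [-0.0, -0.88, -0.48, 760.24], [0.0, 0.0, 0.0, 1.0]] [[485.0, 0.0, 323.0], [0.0, 485.0, 239.0], [0.0, 0.0, 1.0]]
lid top [(0.73, [182.8, 266.6])]
lid side [(0.68, [298.7, 214.1])]
lid_handle top [(0.93, [183.7, 267.3])]
lid_handle side [(0.78, [295.2, 211.8]), (0.31, [372.3, 246.4]), (0.27, [352.2, 220.6])]
lid_end_a top [(0.73, [181.8, 266.8])]
lid_end_a side [(0.81, [296.6, 213.1])]
unit top [(0.59, [418.4, 235.0]), (0.15, [274.6, 187.1])]
unit side [(0.55, [339.3, 327.5]), (0.23, [297.5, 213.1])]
chamber_mouth top [(0.92, [419.8, 233.7])]
chamber_mouth side [(0.79, [338.2, 322.3])]
seal_left_site top [(0.58, [418.7, 236.4])]
seal_left_site side [(0.91, [333.6, 325.2])]
rail_mid top [(0.56, [419.5, 239.0])]
rail_mid side [(0.87, [340.4, 324.1])]
key_blue_top top []
key_blue_top side [(0.39, [361.6, 299.6])]
key_red_top top [(0.38, [394.5, 229.6])]
key_red_top side [(0.63, [340.3, 299.2])]
key_green_top top [(0.7, [393.2, 229.6]), (0.63, [387.4, 251.0]), (0.44, [183.6, 264.2])]
key_green_top side [(0.42, [317.9, 294.8])]
{'t': 1.1, 'joints': [1.095, 0.491, 1.559, 0.0, 1.092, -0.106], 'qvel': [0.0, -0.0, -0.001, 0.001, 0.001, -0.002], 'tau': [-0.0, -61.249, -25.844, 0.069, 0.044, 0.0], 'eef_pos': [225.873, 582.764, 183.261], 'tcp_rot': [3.142, -0.0, 2.772], 'ft_force': [-0.372, -0.634, 0.486], 'moment': [-0.002, -0.014, 0.02], 'grip_force': 0.0, 'opening': 0.997}
```

View pics/top0.png

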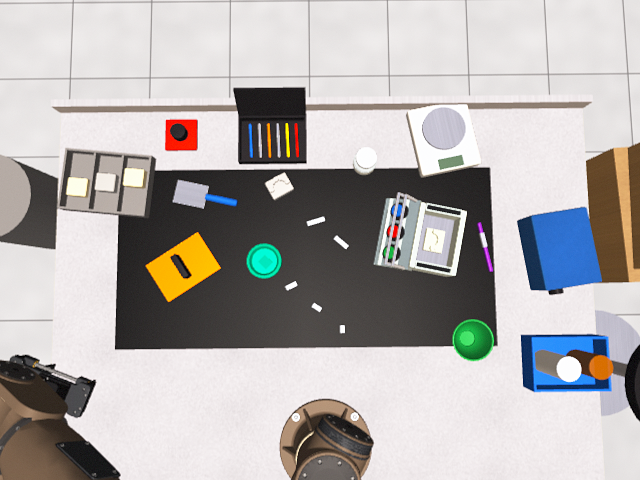

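View pics/side0.png

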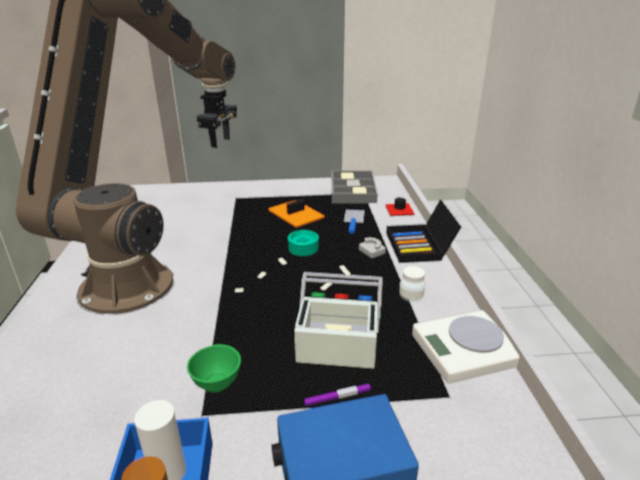

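The top view shows the lid at about (183,267), turned about 33°. The unit is at (420,235), its key panel facing image left (+y world), with blue, red and green keys at (399,211), (394,232) and (390,253). The side view agrees: lid at (297,213), unit at (338,325). I'll zoom in to measure both.

```bash
python3 - <<'E'
from h import *
t=cv2.imread("pics/top0.png"); s=cv2.imread("pics/side0.png")
a=cv2.resize(t[185:285,370:470],(500,500),interpolation=cv2.INTER_CUBIC)
b=cv2.resize(s[265:370,290:390],(0,0),fx=4.76,fy=4.76,interpolation=cv2.INTER_CUBIC)
m=np.hstack([a[:, :400] if 0 else cv2.resize(a,(400,400)),cv2.resize(b,(400,420))[:400]])
cv2.imwrite("pics/m1.png",m)
# lid by colour
hsv=cv2.cvtColor(t,cv2.COLOR_BGR2HSV)
mk=cv2.inRange(hsv,(8,150,120),(22,255,255)); mk[:, :120]=0; mk[:,260:]=0; mk[:200]=0; mk[330:]=0
c=max(cv2.findContours(mk,cv2.RETR_EXTERNAL,cv2.CHAIN_APPROX_NONE)[0],key=cv2.contourArea)
r=cv2.minAreaRect(c); bx=cv2.boxPoints(r); W=np.array([at_z("top",p,20) for p in bx]); print(r,W.round(0).tolist(),W.mean(0).round(1))
print([np.linalg.norm(W[i]-W[i-1]).round(1) for i in range(4)],[np.degrees(np.arctan2(*(W[i]-W[i-1])[1::-1])).round(1) for i in range(4)])
print("handle", at_z("top",(183.7,267.3),60), tri((183.7,267.3),(295.2,211.8)))
E
```

```text
((182.5955352783203, 266.6480407714844), (44.237548828125, 63.672794342041016), 57.17145919799805) [[489.0, 491.0, 20.0], [584.0, 346.0, 20.0], [480.0, 279.0, 20.0], [388.0, 424.0, 20.0]] [485.2 384.8  20. ]
[np.float64(122.4), np.float64(173.3), np.float64(123.2), np.float64(172.2)] [np.float64(33.6), np.float64(-57.1), np.float64(-147.0), np.float64(122.6)]
handle [481.33118092 371.20699976  60.        ] (array([482.87665856, 381.10088269,  22.98259041]), np.float64(0.06911645321718221), np.float64(0.06911645321703852))
```

View pics/m1.png

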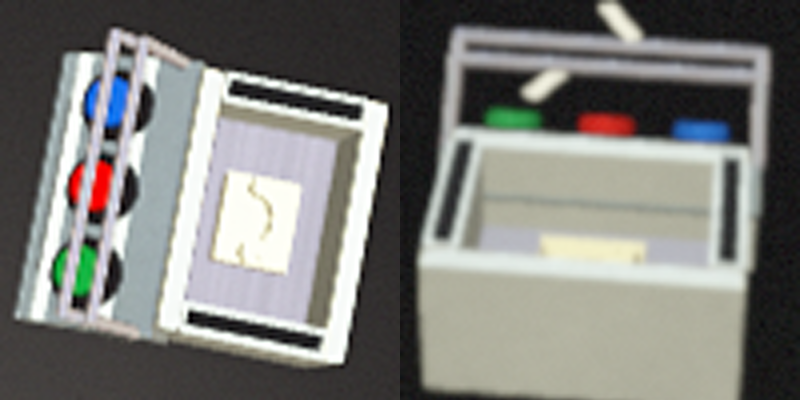

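The zoom shows both rails running above the keys, the inner one about 28 crop px from the outer. The seals lie at the two short ends of the rim. I'll fit the unit's pose and triangulate the rails and keys.

```bash
python3 - <<'E'
from h import *
from scipy.optimize import least_squares
T=lambda x,y:(370+x/4-.4,185+y/4-.4); S=lambda x,y:(290+(x-400)/4-.4,265+y/4-.4)
# unit corners (x,y): 
obs=[("top",(-62,87),T(203,65)),("top",(62,87),T(389,101)),("top",(62,-87),T(343,366)),("top",(-62,-87),T(157,330)),
("side",(-62,-87),S(455,128)),("side",(-62,87),S(750,148)),("side",(62,-87),S(418,250)),("side",(62,87),S(747,272))]
def W(p,q,z=90):
    c,s=np.cos(p[2]),np.sin(p[2]); return [p[0]+c*q[0]-s*q[1],p[1]+s*q[0]+c*q[1],z]
for cams in(("top",),("side",),("top","side")):
    f=lambda p:np.concatenate([proj(c,W(p,q))-o for c,q,o in obs if c in cams])
    r=least_squares(f,[470,-250,-1.76]); print(cams,r.x.round(2),np.degrees(r.x[2]).round(2),r.fun.round(1))
p=r.x;np.save("unit.npy",p)
def inv(w):
    c,s=np.cos(p[2]),np.sin(p[2]); d=w[:2]-p[:2]; return np.array([c*d[0]+s*d[1],-s*d[0]+c*d[1],w[2]]).round(1)
for n,a,b in [("out+",T(115,33),S(768,48)),("out-",T(67,318),S(458,32)),("in+",T(143,40),S(764,76)),("in-",T(95,322),S(450,62)),
 ("blue",T(105,101),S(701,130)),("red",T(91,188),S(606,122)),("green",T(75,270),S(513,117))]:
    x=tri(a,b); print(n,inv(x[0]),round(x[1],1))
for n,a in [("blue",T(110,102)),("red",T(93,187)),("green",T(75,270))]: print(n,inv(at_z("top",a,58)))
E
```

```text
('top',) [ 550.32 -300.84   -1.77] -101.52 [-0.1  0.7 -0.2  0.6  0.3 -0.6 -0.1 -0.7]
('side',) [ 549.76 -292.42   -1.78] -102.05 [-0.1 -1.8 -0.  -1.8  0.4  1.2 -0.4  1.8]
('top', 'side') [ 549.7  -297.8    -1.78] -101.74 [-1.1  0.9 -1.2  1.  -1.  -0.3 -1.4 -0.6 -0.1 -0.4  0.3 -0.6  0.6  3.
  0.3  3.3]
out+ [-124.    94.2  117.5] 0.7
out- [-120.9  -93.3  117.9] 0.4
in+ [-104.4   93.5  110.7] 0.5
in- [-101.3  -93.6  109.2] 1.5
blue [-114.8   58.2   61.3] 0.9
red [-113.7   -1.    63.3] 0.1
green [-114.   -57.8   62.6] 0.8
blue [-111.    59.7   58. ]
red [-111.8    0.8   58. ]
green [-113.5  -56.6   58. ]
```

The unit's chamber centre is near (550,-300), yaw about -101.7°; the keys fit x = -114, z = 62 in the unit frame. The lid is at (485,385), angle 33°. Next I move above the lid and turn -126°.

>>> carry_out --pt "0.25 -0.19 -0.06 -1" --pt "0.25 -0.19 -0.06 -1" --pt "0.25 -0.19 -0.06 -1" --pt "0.25 -0.19 -0.06 -1" --pt "0.25 -0.19 -0.06 -1" --fingers -1

```text
t: 1.6
eef_pos: [288.9, 534.9, 168.2]
tcp_rot: [3.141, 0.0, 2.244]
ft_force: [-0.5, 1.0, 0.5]
opening: 1.001
grip_force: 0.0
```

>>> carry_out --pt "0.25 -0.19 -0.06 -1" --pt "0.25 -0.19 -0.06 -1" --pt "0.25 -0.19 -0.06 -1" --pt "0.25 -0.19 -0.06 -1" --pt "0.25 -0.19 -0.06 -1"

```text
t: 2.1
eef_pos: [351.4, 487.4, 153.2]
tcp_rot: [3.141, -0.0, 1.72]
ft_force: [0.3, 0.2, 0.7]
opening: 1.002
grip_force: 0.0
```

>>> carry_out --pt "0.25 -0.19 -0.06 -1" --pt "0.25 -0.19 -0.06 -1" --pt "0.25 -0.19 -0.06 -1" --pt "0.25 -0.19 -0.06 -1" --pt "0.25 -0.19 -0.06 -1"

```text
t: 2.6
eef_pos: [413.9, 439.9, 138.2]
tcp_rot: [3.141, -0.0, 1.197]
ft_force: [-0.2, -0.0, -1.0]
opening: 0.998
grip_force: 0.0
```

>>> carry_out --pt "0.25 -0.19 -0.06 -1" --pt "0.25 -0.19 -0.06 -1" --pt "0.25 -0.19 -0.06 -1" --pt "0.25 -0.19 -0.06 -1" --pt "0.25 -0.19 -0.06 -1"

```text
t: 3.1
eef_pos: [476.4, 392.4, 123.2]
tcp_rot: [3.141, -0.0, 0.673]
ft_force: [0.3, 0.2, -0.2]
opening: 0.996
grip_force: 0.0
```

>>> carry_out --pt "0.18 -0.16 -0.06 -1" --pt "0 0 0 0" --pt "0 0 0 0" --pt "0 0 0 0" --pt "0 0 0 0"

```text
t: 3.6
eef_pos: [484.4, 385.2, 120.5]
tcp_rot: [3.142, -0.0, 0.575]
ft_force: [0.6, -0.0, -0.3]
opening: 0.998
grip_force: 0.0
```

>>> carry_out --pt "0 0 -0.6 0" --pt "0 0 -0.6 0" --pt "0 0 -0.5 0" --pt "0 0 -0.24 0" --pt "0 0 0 0"

```text
t: 4.1
eef_pos: [484.1, 384.7, 22.1]
tcp_rot: [3.142, 0.002, 0.574]
ft_force: [1.0, 0.6, -0.0]
opening: 1.001
grip_force: 0.0
```

>>> carry_out --pt "0 0 0 0" --pt "0 0 0 0" --pt "0 0 0 0" --pt "0 0 0 0" --pt "0 0 0 0" --fingers 1

```text
t: 4.6
eef_pos: [485.0, 384.9, 23.7]
tcp_rot: [3.142, -0.001, 0.573]
ft_force: [-0.4, -0.9, -0.0]
opening: 0.636
grip_force: 0.0
```

>>> carry_out --pt "0 0 0 0" --pt "0 0 0 0" --pt "0 0 0.4 0" --pt "0 0 0.6 0" --pt "0 0 0.6 0"

```text
t: 5.1
eef_pos: [484.6, 384.6, 103.9]
tcp_rot: [3.142, 0.001, 0.573]
ft_force: [0.2, -0.1, 0.5]
opening: 0.215
grip_force: 0.0
```

```bash
python3 - <<'E'
from h import *
a=save("side","side1"); b=save("top","top1")
c=np.hstack([cv2.resize(b[190:310,110:260],(400,320),interpolation=2),cv2.resize(a[120:240,220:370],(400,320),interpolation=2)])
cv2.imwrite("pics/m2.png",c[:,:,::-1])
s=env.state();print(s["eef_pos"],s["opening"],s["grip_force"],s["ft_force"])
E
```

```text
[486.37425367 385.79404941 107.07155231] 0.13153066232231436 0.0 [ 0.33246826 -0.10593829 -0.93512436]
```

View pics/m2.png

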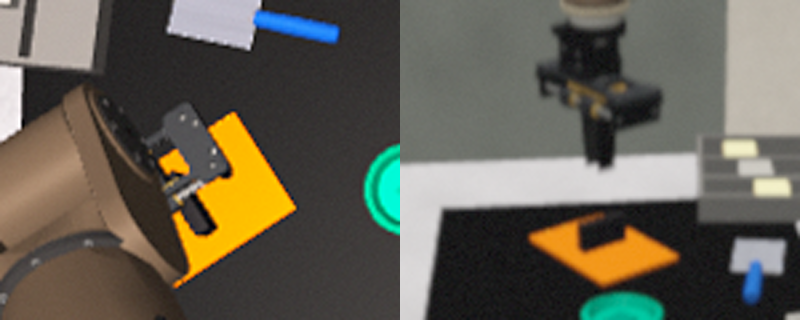

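The fingers hadn't finished closing, so they left the lid on the bench (side crop: lid at (605,240), gripper empty above it). I'll reopen, go down again and wait longer.

>>> carry_out --pt "0 0 0 0" --pt "0 0 0 0" --pt "0 0 0 0" --pt "0 0 0 0" --pt "0 0 0 0" --fingers -0.2

```text
t: 5.7
eef_pos: [484.7, 384.7, 102.7]
tcp_rot: [3.142, 0.001, 0.573]
ft_force: [-0.1, 0.4, -0.2]
opening: 0.497
grip_force: 0.0
```

>>> carry_out --pt "0 0 -0.4 0" --pt "0 0 -0.5 0" --pt "0 0 -0.5 0" --pt "0 0 -0.2 0" --pt "0 0 0 0"

```text
t: 6.2
eef_pos: [484.3, 384.4, 22.0]
tcp_rot: [3.142, 0.003, 0.573]
ft_force: [-0.9, -0.3, 0.6]
opening: 0.603
grip_force: 0.0
```

>>> carry_out --pt "0 0 0 0" --pt "0 0 0 0" --pt "0 0 0 0" --pt "0 0 0 0" --pt "0 0 0 0" --fingers 1

```text
t: 6.7
eef_pos: [485.0, 384.9, 23.7]
tcp_rot: [3.142, -0.001, 0.573]
ft_force: [-0.3, -0.9, -0.9]
opening: 0.238
grip_force: 0.0
```

>>> carry_out --pt "0 0 0 0" --pt "0 0 0 0" --pt "0 0 0 0" --pt "0 0 0 0" --pt "0 0 0 0"

```text
t: 7.2
eef_pos: [485.0, 384.9, 23.5]
tcp_rot: [3.142, -0.0, 0.573]
ft_force: [-1.5, -0.3, 5.5]
opening: 0.184
grip_force: 30.0
```

>>> carry_out --pt "0 0 0.1 0" --pt "0 0 0.5 0" --pt "0 0 0.8 0" --pt "0 0 0.9 0" --pt "0 0 0.7 0"

```text
t: 7.7
eef_pos: [484.9, 384.7, 175.5]
tcp_rot: [3.141, -0.001, 0.573]
ft_force: [0.7, -0.1, -2.1]
opening: 0.185
grip_force: 30.0
```

>>> carry_out --pt "0.06 -0.3 0 0.3" --pt "0.06 -0.6 0 0.3" --pt "0.06 -0.6 0 0.3" --pt "0.06 -0.6 0 0.3" --pt "0.06 -0.6 0 0.3"

```text
t: 8.2
eef_pos: [499.5, 248.5, 173.0]
tcp_rot: [-3.141, 0.001, 0.731]
ft_force: [0.8, -0.5, -2.7]
opening: 0.185
grip_force: 30.0
```

>>> carry_out --pt "0.06 -0.6 0 0.3" --pt "0.06 -0.6 0 0.3" --pt "0.06 -0.6 0 0.3" --pt "0.06 -0.6 0 0.3" --pt "0.06 -0.6 0 0.3"

```text
t: 8.7
eef_pos: [514.5, 98.5, 173.1]
tcp_rot: [-3.141, 0.001, 0.888]
ft_force: [0.2, -0.4, -2.8]
opening: 0.183
grip_force: 30.0
```

>>> carry_out --pt "0.06 -0.6 0 0.3" --pt "0.06 -0.6 0 0.3" --pt "0.06 -0.6 0 0.3" --pt "0.06 -0.6 0 0.3" --pt "0.06 -0.6 0 0.3"

```text
t: 9.2
eef_pos: [529.5, -51.5, 173.1]
tcp_rot: [-3.141, 0.0, 1.045]
ft_force: [0.6, 0.3, -2.6]
opening: 0.181
grip_force: 30.0
```

>>> carry_out --pt "0.06 -0.6 0 0.3" --pt "0.06 -0.6 0 0.3" --pt "0.06 -0.6 0 0.3" --pt "0.06 -0.6 0 0.3" --pt "0.06 -0.6 0 0.3"

```text
t: 9.7
eef_pos: [544.5, -201.4, 173.0]
tcp_rot: [-3.141, 0.0, 1.202]
ft_force: [0.9, 0.1, -2.4]
opening: 0.188
grip_force: 30.0
```

>>> carry_out --pt "0.06 -0.6 0 0.3" --pt "0.04 -0.6 0 0.3" --pt "0 -0.5 0 0.3" --pt "0 -0.26 0 0.67" --pt "0 0 0 0"

```text
t: 10.2
eef_pos: [549.3, -299.7, 172.6]
tcp_rot: [-3.141, -0.0, 1.365]
ft_force: [-0.8, 0.1, -2.5]
opening: 0.185
grip_force: 30.0
```

```bash
python3 - <<'E'
from h import *
a=save("side","side2"); b=save("top","top2")
c=np.hstack([cv2.resize(b[160:310,350:500],(400,400),interpolation=2),cv2.resize(a[210:370,260:420],(400,400),interpolation=2)])
cv2.imwrite("pics/m3.png",c[:,:,::-1])
s=env.state();print(s["eef_pos"],s["tcp_rot"],s["opening"],s["grip_force"],s["ft_force"],s["joints"])
E
```

```text
[ 549.51303516 -297.77370269  172.88033199] [-3.14069650e+00 -5.71802261e-04  1.36303881e+00] 0.18305996710332376 29.999234676361084 [-0.32228376 -0.04544272 -2.12025307] [-6.02317363e-01  5.01317964e-01  1.57030312e+00  2.08939354e-04
  1.07101868e+00 -3.94660332e-01]
```

View pics/m3.png

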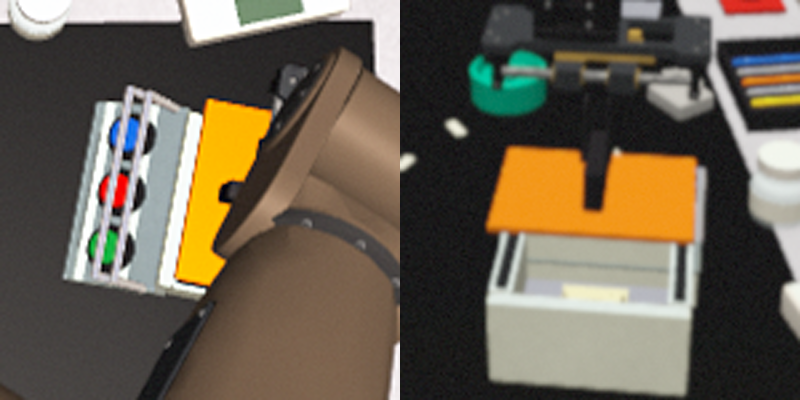

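The lid hangs level and square above the chamber; in the side crop its near edge spans 487–697 and the rim's near edge 488–692. I'll lower it close to the rim and compare lid and rim edges.

>>> carry_out --pt "0 0 -0.3 0" --pt "0 0 -0.4 0" --pt "0 0 -0.3 0" --pt "0 0 -0.12 0" --pt "0 0 0 0"

```text
t: 10.8
eef_pos: [549.7, -297.3, 116.8]
tcp_rot: [-3.14, -0.001, 1.365]
ft_force: [-0.7, -0.4, -3.1]
opening: 0.185
grip_force: 30.0
```

```bash
python3 - <<'E'
from h import *
a=save("side","side3"); b=save("top","top3")
s=env.state();print(s["eef_pos"],s["tcp_rot"][2],s["ft_force"])
p=list(s["eef_pos"][:2])+[s["tcp_rot"][2]+np.pi]; zt=s["eef_pos"][2]-23.5
def W(p,x,y,z):
    c,q=np.cos(p[2]),np.sin(p[2]); return [p[0]+c*x-q*y,p[1]+q*x+c*y,z]
out=[]
for nm,im,cam,r0,r1,c0,c1,f in(("t",b,"top",185,285,370,470,4),("s",a,"side",255,355,290,390,4)):
    m=cv2.resize(im[r0:r1,c0:c1],None,fx=f,fy=f,interpolation=2)[:,:,::-1].copy()
    def poly(pp,hx,hy,z,col):
        q=np.array([(proj(cam,W(pp,x,y,z))-[c0,r0]+.5)*f-.5 for x,y in((-hx,-hy),(-hx,hy),(hx,hy),(hx,-hy))]).round().astype(int); cv2.polylines(m,[q],True,col,1)
    poly(p,60,85,zt+20,(255,0,255)); poly([550.3,-300.8,np.radians(-101.6)],62,87,90,(0,200,0))
    out.append(m)
cv2.imwrite("pics/m4.png",np.hstack(out))
E
```

```text
[ 550.24213165 -297.96509781  117.98087588] 1.3653573719888636 [ 0.20857205 -0.05977785 -2.47045493]
```

View pics/m4.png

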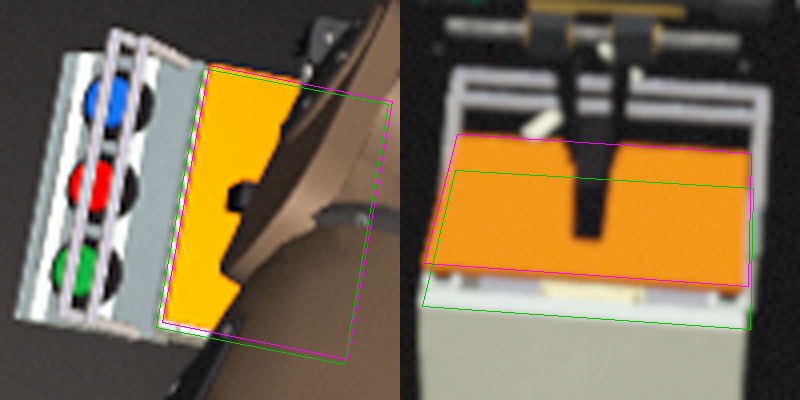

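Comparing the overlays, the lid sits about 1.5 mm too far in +x and 2.5 mm too far in +y of the fitted rim. I'll correct that and lower in steps, watching the force.

>>> carry_out --pt "-0.03 -0.05 0 0.03" --pt "0 0 -0.06 0" --pt "0 0 -0.06 0" --pt "0 0 -0.04 0" --pt "0 0 0 0"

```text
t: 11.4
eef_pos: [548.2, -300.6, 108.8]
tcp_rot: [-3.141, -0.0, 1.368]
ft_force: [0.3, -0.1, -3.1]
opening: 0.185
grip_force: 30.0
```

>>> carry_out --pt "0 0 -0.04 0" --pt "0 0 -0.04 0" --pt "0 0 -0.04 0" --pt "0 0 0 0" --pt "0 0 0 0"

```text
t: 11.9
eef_pos: [548.7, -300.9, 104.6]
tcp_rot: [3.14, 0.001, 1.369]
ft_force: [-2.5, 1.9, 8.9]
opening: 0.182
grip_force: 30.0
```

>>> carry_out --pt "0 0 -0.04 0" --pt "0 0 -0.04 0" --pt "0 0 -0.04 0" --pt "0 0 0 0" --pt "0 0 0 0"

```text
t: 12.4
eef_pos: [548.7, -301.1, 101.1]
tcp_rot: [3.139, 0.002, 1.369]
ft_force: [-11.4, 5.6, 31.5]
opening: 0.188
grip_force: 30.0
```

>>> carry_out --pt "0 0 -0.04 0" --pt "0 0 -0.02 0" --pt "0 0 0 0" --pt "0 0 0 0" --pt "0 0 0 0"

```text
t: 12.9
eef_pos: [548.6, -301.7, 98.8]
tcp_rot: [3.138, 0.003, 1.369]
ft_force: [-13.2, 3.5, 36.6]
opening: 0.187
grip_force: 30.0
```

```bash
python3 - <<'E'
from h import *
a=save("side","side4")
s=env.state();print(s["eef_pos"],s["tcp_rot"],s["ft_force"],s["moment"],s["opening"])
m=cv2.resize(a[265:365,280:400],None,fx=6,fy=6,interpolation=2)[:,:,::-1]; cv2.imwrite("pics/m5.png",m)
E
```

```text
[ 548.57393575 -301.68583551   98.84543365] [3.13819349e+00 2.66976729e-03 1.36889800e+00] [-13.3920785    3.53977034  37.26378892] [0.5599712  2.74606554 0.00828748] 0.1833503197567363
```

View pics/m5.png

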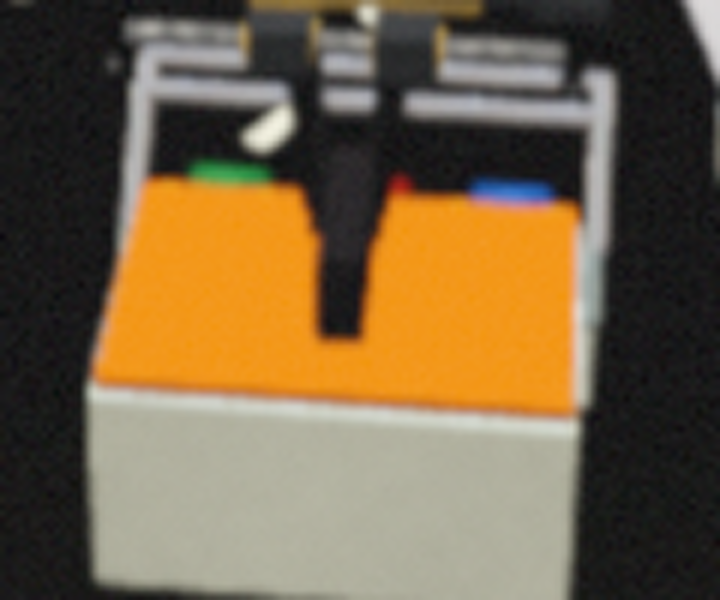

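The lid sits down on the rim: the white rim stripe has even thickness from (95,385) to (578,425) and the tips are at flange height, 37 N down. I'll unload, release and rise toward the side camera so I can see the finger shape, which matters for the keys.

>>> carry_out --pt "0 0 0.06 0" --pt "0 0 0 0" --pt "0 0 0 0" --pt "0 0 0 0" --pt "0 0 0 0" --fingers 0

```text
t: 13.45
eef_pos: [548.3, -300.6, 96.8]
tcp_rot: [-3.141, -0.0, 1.369]
ft_force: [-0.1, 0.5, 0.6]
opening: 0.488
grip_force: 0.0
```

>>> carry_out --pt "0 0 0.4 0" --pt "0 0 0.8 0" --pt "0 0 0.8 0" --pt "0 0 0.8 0" --pt "0 -0.4 0.8 0"

```text
t: 13.95
eef_pos: [548.4, -319.2, 279.0]
tcp_rot: [-3.141, -0.001, 1.37]
ft_force: [1.1, -0.4, 0.5]
opening: 0.498
grip_force: 0.0
```

>>> carry_out --pt "-0.2 -0.8 0.8 0" --pt "-0.2 -0.8 0.8 0" --pt "-0.2 -0.8 0.8 0" --pt "-0.2 -0.8 0.8 0" --pt "-0.2 -0.8 0.8 0"

```text
t: 14.45
eef_pos: [504.2, -495.9, 452.7]
tcp_rot: [3.141, -0.0, 1.369]
ft_force: [-0.5, -0.2, 0.7]
opening: 0.502
grip_force: 0.0
```

>>> carry_out --pt "-0.2 -0.8 0 0" --pt "-0.2 -0.8 0 0" --pt "-0.2 -0.8 0 0" --pt "0 0 0 0" --pt "0 0 0 0"

```text
t: 14.95
eef_pos: [474.6, -615.8, 449.5]
tcp_rot: [-3.14, -0.002, 1.367]
ft_force: [0.2, 0.4, -0.1]
opening: 0.504
grip_force: 0.0
```

```bash
python3 - <<'E'
from h import *
a=save("side","side5"); b=save("top","top5")
s=env.state();print(s["eef_pos"],s["tcp_rot"],s["ft_force"],s["opening"],s["joints"])
u,v=proj("side",s["eef_pos"]); print(u,v)
u,v=int(u),int(v); m=cv2.resize(a[max(0,v-110):v+15,max(0,u-75):u+75],None,fx=4,fy=4,interpolation=2)
n=cv2.resize(b[185:285,370:470],(400,400),interpolation=2) 
o=np.zeros((max(m.shape[0],400),m.shape[1]+0,3),np.uint8)
m=np.clip(m.astype(float)*1.8+10,0,255).astype(np.uint8)
cv2.imwrite("pics/m6.png",m[:,:,::-1]); cv2.imwrite("pics/m7.png",n[:,:,::-1]); print(m.shape)
E
```

```text
[ 475.33998146 -614.03034691  451.57975723] [ 3.14125258e+00 -3.33667092e-05  1.36927478e+00] [ 0.46696866  0.77931897 -0.12991079] 0.5003058324198727 [-9.97101857e-01  6.91659540e-01  5.14753685e-01  2.84942702e-04
  1.93496524e+00 -7.95478784e-01]
313.8251304226238 245.36403843545585
(500, 600, 3)
```

View pics/m6.png

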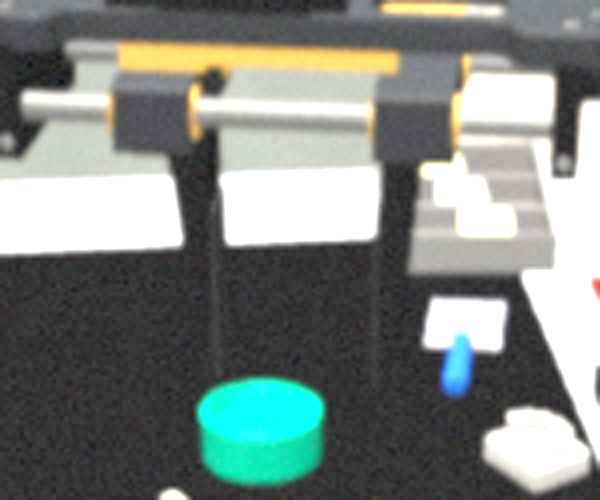

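The gripper close-up shows straight inner faces at x≈217 and 375 and backs that taper toward the tips (left back at 170 by y=170, 182 by y=240). A tapered finger may fit through the 12 mm gap between the rails. I'll raise it against the plain wall to measure the profile.

>>> carry_out --pt "0 0 0.5 0" --pt "0 0 0.8 0" --pt "0 0 0.6 0" --pt "0 0 0 0" --pt "0 0 0 0"

```text
t: 15.55
eef_pos: [472.7, -610.3, 531.0]
tcp_rot: [3.136, 0.005, 1.37]
ft_force: [-0.4, 0.1, -0.9]
opening: 0.495
grip_force: 0.0
```

```bash
python3 - <<'E'
from h import *
a=save("side","side6").astype(int)
p=env.state()["eef_pos"]; p0=proj("side",p); print(p,p0, proj("side",[p[0],p[1],p[2]+78]))
y=np.array([np.cos(env.state()["tcp_rot"][2]-np.pi/2),np.sin(env.state()["tcp_rot"][2]-np.pi/2),0])
for h in range(0,84,6):
    q=np.array(p)+[0,0,h]; u,v=proj("side",q); k=np.linalg.norm(proj("side",q+y*10)-proj("side",q-y*10))/20
    # dir of tool y in image
    row=a[int(round(v))].sum(1)/3
    print(h,round(v),round(k,2),row[int(u)-42:int(u)+43].round().astype(int).tolist())
E
```

```text
[ 472.53897848 -610.35217818  531.5185134 ] [310.5921496  186.74214261] [309.64441272 123.06130948]
0 187 0.82 [217, 215, 215, 215, 215, 215, 214, 215, 214, 214, 215, 214, 212, 214, 213, 213, 214, 214, 215, 215, 215, 215, 215, 215, 216, 217, 217, 217, 217, 217, 216, 215, 216, 216, 215, 216, 215, 216, 217, 217, 217, 217, 215, 215, 215, 214, 215, 215, 214, 213, 214, 213, 213, 213, 214, 214, 214, 215, 214, 213, 214, 214, 209, 186, 158, 131, 113, 105, 105, 104, 107, 104, 101, 104, 102, 104, 104, 104, 105, 105, 107, 106, 106, 109, 137]
6 182 0.82 [216, 217, 217, 217, 216, 216, 216, 215, 216, 216, 216, 216, 216, 216, 216, 216, 214, 215, 216, 216, 216, 217, 216, 216, 216, 216, 215, 216, 217, 216, 216, 216, 217, 216, 215, 215, 216, 216, 216, 216, 215, 216, 216, 217, 217, 216, 216, 216, 217, 216, 216, 217, 216, 217, 216, 216, 217, 216, 216, 215, 216, 215, 208, 179, 152, 123, 101, 94, 92, 94, 94, 95, 92, 92, 96, 96, 93, 93, 130, 183, 199, 202, 202, 201, 201]
12 177 0.83 [113, 111, 110, 113, 113, 114, 114, 112, 114, 114, 114, 111, 113, 112, 111, 114, 113, 111, 110, 111, 113, 111, 111, 112, 115,
[... 4202 characters left out ...]
, 68, 100, 107, 111, 109, 107, 108, 108, 106, 110, 107, 109, 110, 110, 112, 111, 111, 113, 112, 110, 112, 113, 111, 111, 110, 109, 110, 109, 108, 108, 106, 107, 108, 103, 107, 106, 106, 107, 101, 77, 48, 32, 27, 18, 27, 24, 24, 18, 27, 66, 98, 116, 141, 171, 180, 181, 181, 183, 181, 182, 181, 182]
78 123 0.87 [49, 47, 48, 47, 47, 48, 52, 61, 82, 96, 74, 45, 23, 25, 21, 22, 25, 24, 25, 29, 30, 26, 41, 73, 101, 108, 109, 109, 109, 108, 107, 109, 112, 111, 110, 111, 109, 111, 112, 113, 112, 112, 114, 112, 110, 112, 111, 111, 111, 109, 108, 110, 109, 109, 109, 111, 109, 106, 105, 107, 108, 103, 77, 48, 26, 24, 24, 27, 23, 26, 23, 17, 44, 83, 105, 131, 167, 178, 179, 179, 179, 181, 181, 180, 181]
```

The fingers taper from about 3 mm at the visible tip to roughly 9 mm at rail height, so a single finger fits through the gap. The picture puts the visible tip about 25 mm above the TCP, which I'll check by touch. First I shut the fingers, turn 90° and press each lid end.

>>> carry_out --pt "0.2 0.4 -0.4 -1" --pt "0.2 0.4 -0.4 -1" --pt "0.2 0.4 -0.4 -1" --pt "0.2 0.4 -0.5 -1" --pt "0.2 0.4 -0.5 -1" --fingers 1

```text
t: 16.1
eef_pos: [520.3, -517.3, 428.5]
tcp_rot: [3.133, 0.004, 0.873]
ft_force: [1.3, -1.9, -0.0]
opening: 0.139
grip_force: 0.0
```

>>> carry_out --pt "0.2 0.4 -0.5 -1" --pt "0.2 0.4 -0.5 -1" --pt "0.2 0.4 -0.5 -1" --pt "0.2 0.4 -0.5 -1" --pt "0.2 0.4 -0.5 -1"

```text
t: 16.6
eef_pos: [570.7, -417.7, 303.2]
tcp_rot: [3.134, 0.001, 0.35]
ft_force: [0.6, -1.0, 0.4]
opening: 0.004
grip_force: 0.0
```

>>> carry_out --pt "0.2 0.4 -0.5 -1" --pt "0.2 0.4 -0.5 -1" --pt "0.2 0.4 -0.5 -1" --pt "0.2 0.4 -0.5 -1" --pt "0.16 0.3 -0.5 -1"

```text
t: 17.1
eef_pos: [619.2, -322.4, 178.1]
tcp_rot: [3.136, -0.001, -0.173]
ft_force: [1.3, -0.6, -0.6]
opening: 0.007
grip_force: 0.0
```

>>> carry_out --pt "0 0 -0.5 0" --pt "0 0 -0.2 0" --pt "0 0 0 0" --pt "0 0 0 0" --pt "0 0 0 0"

```text
t: 17.6
eef_pos: [618.2, -324.3, 144.1]
tcp_rot: [3.137, 0.001, -0.17]
ft_force: [1.2, -0.2, 0.1]
opening: 0.002
grip_force: 0.0
```

>>> carry_out --pt "0 0.1 -0.2 -0.3" --pt "0 0 -0.2 0" --pt "0 0 -0.2 0" --pt "0 0 -0.15 0" --pt "0 0 0 0"

```text
t: 18.1
eef_pos: [617.2, -318.5, 103.5]
tcp_rot: [3.138, 0.005, -0.201]
ft_force: [0.1, -1.0, -0.1]
opening: 0.005
grip_force: 0.0
```

>>> carry_out --pt "0 0 -0.08 0" --pt "0 0 -0.08 0" --pt "0 0 -0.06 0" --pt "0 0 -0.04 0" --pt "0 0 0 0"

```text
t: 18.6
eef_pos: [617.6, -318.5, 91.5]
tcp_rot: [3.138, 0.003, -0.201]
ft_force: [-0.6, 0.4, 0.1]
opening: 0.006
grip_force: 0.0
```

>>> carry_out --pt "0 0 -0.08 0" --pt "0 0 -0.08 0" --pt "0 0 -0.06 0" --pt "0 0 -0.06 0" --pt "0 0 0 0"

```text
t: 19.1
eef_pos: [617.5, -318.5, 77.3]
tcp_rot: [3.138, 0.004, -0.201]
ft_force: [-0.6, -0.1, -0.3]
opening: 0.009
grip_force: 0.0
```

>>> carry_out --pt "0 0 -0.04 0" --pt "0 0 -0.04 0" --pt "0 0 -0.04 0" --pt "0 0 0 0" --pt "0 0 0 0"

```text
t: 19.6
eef_pos: [617.7, -318.6, 71.8]
tcp_rot: [3.138, 0.003, -0.201]
ft_force: [0.2, -0.3, -0.4]
opening: 0.003
grip_force: 0.0
```

```bash
python3 - <<'E'
from h import *
a=save("side","side7"); b=save("top","top7")
c=np.hstack([cv2.resize(b[185:285,380:480],(400,400),interpolation=2),cv2.resize(a[265:365,290:390],(400,400),interpolation=2)])
c=np.clip(c*1.4+10,0,255).astype(np.uint8)
cv2.imwrite("pics/m8.png",c[:,:,::-1])
p=env.state()["eef_pos"]
for h in(0,27): print((proj("side",np.array(p)+[0,0,h])-[290,265])*4+[400,0])
E
```

```text
[716.95612593 241.71383596]
[719.15255182 202.848622  ]
```

View pics/m8.png

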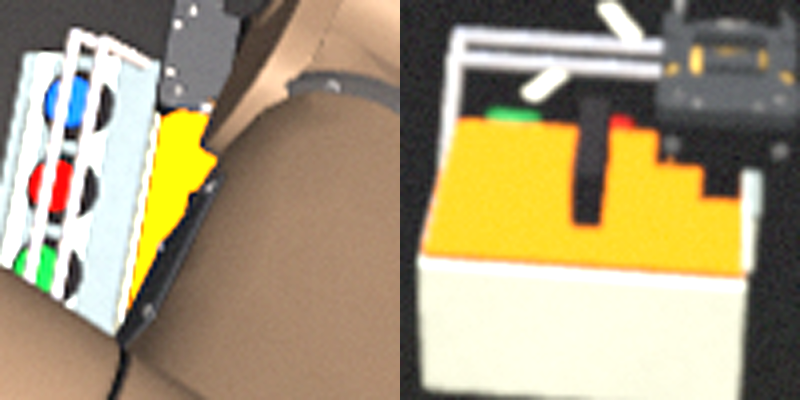

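The tips (720,197) are now just above the flange by the +y end, so the real fingertip is about 27 mm above the TCP. I'll keep going down gently.

>>> carry_out --pt "0 0 -0.04 0" --pt "0 0 -0.04 0" --pt "0 0 -0.02 0" --pt "0 0 0 0" --pt "0 0 0 0"

```text
t: 20.2
eef_pos: [617.6, -318.6, 67.0]
tcp_rot: [3.138, 0.003, -0.201]
ft_force: [-0.9, 1.0, 2.7]
opening: 0.002
grip_force: 1.6
```

>>> carry_out --pt "0 0 -0.03 0" --pt "0 0 -0.02 0" --pt "0 0 0 0" --pt "0 0 0 0" --pt "0 0 0 0"

```text
t: 20.7
eef_pos: [617.7, -318.6, 66.9]
tcp_rot: [3.137, 0.002, -0.201]
ft_force: [-7.7, 4.7, 21.8]
opening: 0.003
grip_force: 10.8
```

>>> carry_out --pt "0 0 0.3 0" --pt "0 0 0.4 0" --pt "0 0 0.4 0" --pt "-0.3 0.06 0.1 0" --pt "-0.6 0.12 0 0"

```text
t: 21.2
eef_pos: [573.7, -309.9, 125.3]
tcp_rot: [3.137, 0.0, -0.201]
ft_force: [-0.3, -1.1, -0.4]
opening: 0.007
grip_force: 0.0
```

>>> carry_out --pt "-0.7 0.14 0 0" --pt "-0.7 0.14 0 0" --pt "-0.44 0.1 0 0" --pt "0 0 -0.2 0" --pt "0 0 -0.4 0"

```text
t: 21.7
eef_pos: [481.7, -291.5, 95.4]
tcp_rot: [3.136, -0.0, -0.202]
ft_force: [0.9, -0.6, -0.4]
opening: 0.004
grip_force: 0.0
```

>>> carry_out --pt "0 0 -0.3 0" --pt "0 0 -0.14 0" --pt "0 0 -0.06 0" --pt "0 0 0 0" --pt "0 0 0 0"

```text
t: 22.2
eef_pos: [481.1, -290.8, 69.8]
tcp_rot: [3.137, 0.002, -0.201]
ft_force: [0.7, -0.2, 0.1]
opening: 0.004
grip_force: 0.0
```

>>> carry_out --pt "0 0 -0.04 0" --pt "0 0 -0.04 0" --pt "0 0 -0.04 0" --pt "0 0 0 0" --pt "0 0 0 0"

```text
t: 22.7
eef_pos: [481.1, -290.9, 66.8]
tcp_rot: [3.136, 0.0, -0.201]
ft_force: [-9.5, 5.6, 36.7]
opening: 0.006
grip_force: 18.6
```

Both lid ends are hard home at the same TCP height (66.8 and 66.9), so the fingertip is 31 mm above the TCP. Next I open halfway and move over the blue key so that the +x-side finger drops between the rails.

>>> carry_out --pt "0 0 0.3 0" --pt "0 0 0.5 0" --pt "0 0 0.6 0" --pt "0 0 0.6 0" --pt "0.2 0.2 0 0" --fingers 0

```text
t: 23.2
eef_pos: [491.7, -282.1, 167.2]
tcp_rot: [3.135, -0.003, -0.203]
ft_force: [-0.1, -1.0, 0.7]
opening: 0.366
grip_force: 0.0
```

>>> carry_out --pt "0.5 0.4 0 0" --pt "0.6 0.45 0 0" --pt "0.7 0.45 0 0" --pt "0.6 0.45 0 0" --pt "0.46 0.34 0 0"

```text
t: 23.7
eef_pos: [635.2, -174.0, 162.5]
tcp_rot: [3.138, 0.004, -0.2]
ft_force: [-0.6, -0.7, -1.1]
opening: 0.504
grip_force: 0.0
```

>>> carry_out --pt "0 0 -0.3 0" --pt "0 0 -0.4 0" --pt "0 0 -0.3 0" --pt "0 0 -0.1 0" --pt "0 0 0 0"

```text
t: 24.2
eef_pos: [633.4, -175.7, 107.4]
tcp_rot: [3.138, 0.005, -0.201]
ft_force: [0.3, -0.6, 0.3]
opening: 0.497
grip_force: 0.0
```

```bash
python3 - <<'E'
from h import *
a=save("side","side8"); b=save("top","top8")
s=env.state(); p=np.array(s["eef_pos"]); print(p,s["tcp_rot"],s["opening"],s["ft_force"])
d=p[:2]-[549.5,-300.5]; print("unit",d@[-.201,-.98],d@[.98,-.201])
c=np.hstack([cv2.resize(b[170:270,370:470],(400,400),interpolation=2),cv2.resize(a[235:335,310:410],(400,400),interpolation=2)])
c=np.clip(c*1.4+10,0,255).astype(np.uint8)
cv2.imwrite("pics/m9.png",c[:,:,::-1])
E
```

```text
[ 633.99127602 -176.11235259  108.82886682] [ 3.13771113e+00  2.44485848e-03 -2.01469709e-01] 0.4979482230744673 [ 0.77699176 -0.52075495  0.71072812]
unit -138.88264093762658 57.79953336946088
```

View pics/m9.png

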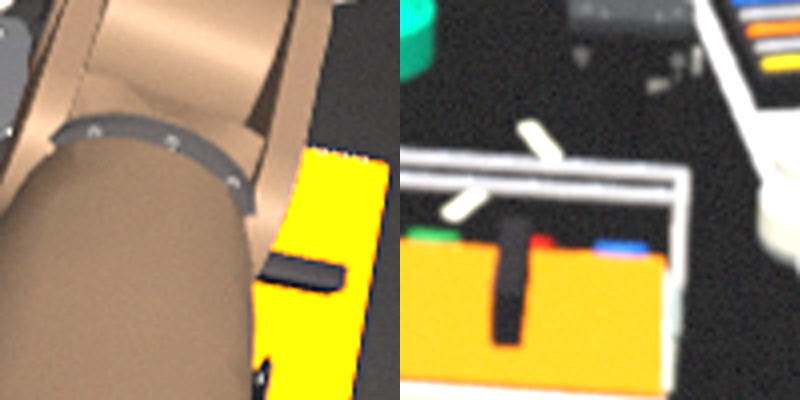

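The black fingers don't show against the mat, and the forearm hides the keys from above. The lid reads level and the keys are up. From here I locate the rails by touch.

>>> carry_out --pt "0 0 -0.2 0" --pt "0 0 -0.1 0" --pt "0 0 -0.06 0" --pt "0 0 -0.06 0" --pt "0 0 0 0"

```text
t: 24.8
eef_pos: [633.6, -176.0, 86.9]
tcp_rot: [3.138, 0.004, -0.202]
ft_force: [-0.6, -0.5, 0.5]
opening: 0.497
grip_force: 0.0
```

>>> carry_out --pt "0 0 -0.05 0" --pt "0 0 -0.05 0" --pt "0 0 -0.05 0" --pt "0 0 0 0" --pt "0 0 0 0"

```text
t: 25.3
eef_pos: [633.7, -176.1, 79.8]
tcp_rot: [3.138, 0.003, -0.202]
ft_force: [1.8, -0.2, -0.6]
opening: 0.5
grip_force: 0.0
```

>>> carry_out --pt "0 0 -0.05 0" --pt "0 0 -0.05 0" --pt "0 0 -0.05 0" --pt "0 0 0 0" --pt "0 0 0 0"

```text
t: 25.8
eef_pos: [633.5, -175.8, 71.9]
tcp_rot: [3.138, 0.004, -0.201]
ft_force: [0.9, 2.1, -2.3]
opening: 0.5
grip_force: 1.6
```

>>> carry_out --pt "0.004 0.02 0 0" --pt "0.004 0.02 0 0" --pt "0.004 0.02 0 0" --pt "0 0 0 0" --pt "0 0 0 0"

```text
t: 26.3
eef_pos: [634.3, -173.1, 72.4]
tcp_rot: [3.138, 0.003, -0.201]
ft_force: [-0.4, 0.2, -0.4]
opening: 0.495
grip_force: 0.0
```

>>> carry_out --pt "0.004 0.02 0 0" --pt "0.004 0.02 0 0" --pt "0 0 0 0" --pt "0 0 0 0" --pt "0 0 0 0"

```text
t: 26.8
eef_pos: [634.7, -171.1, 72.3]
tcp_rot: [3.138, 0.003, -0.201]
ft_force: [-0.8, -0.1, 0.7]
opening: 0.499
grip_force: 0.0
```

>>> carry_out --pt "0.004 0.02 0 0" --pt "0 0 0 0" --pt "0.004 0.02 0 0" --pt "0 0 0 0" --pt "0 0 0 0"

```text
t: 27.3
eef_pos: [635.1, -169.1, 72.3]
tcp_rot: [3.138, 0.003, -0.201]
ft_force: [0.1, 0.1, 0.2]
opening: 0.497
grip_force: 0.0
```

>>> carry_out --pt "0.004 0.02 0 0" --pt "0 0 0 0" --pt "0.004 0.02 0 0" --pt "0 0 0 0" --pt "0 0 0 0"

```text
t: 27.8
eef_pos: [635.2, -168.7, 72.3]
tcp_rot: [3.136, 0.003, -0.202]
ft_force: [-2.3, -9.6, 0.2]
opening: 0.497
grip_force: 4.9
```

Rail faces found by touch: the outer rail at TCP y≈-168.7, the inner at about -176. I back off 1.5 mm from the outer rail and descend.

>>> carry_out --pt "-0.012 -0.06 0 0" --pt "0 0 -0.1 0" --pt "0 0 -0.15 0" --pt "0 0 -0.1 0" --pt "0 0 0 0"

```text
t: 28.3
eef_pos: [634.4, -169.7, 53.6]
tcp_rot: [3.138, 0.005, -0.201]
ft_force: [0.4, -0.6, -0.3]
opening: 0.501
grip_force: 0.0
```

>>> carry_out --pt "0 0 -0.1 0" --pt "0 0 -0.1 0" --pt "0 0 -0.08 0" --pt "0 0 0 0" --pt "0 0 0 0"

```text
t: 28.8
eef_pos: [634.9, -170.1, 40.8]
tcp_rot: [3.138, 0.003, -0.201]
ft_force: [0.8, 0.5, -0.3]
opening: 0.502
grip_force: 0.0
```

>>> carry_out --pt "0 0 -0.08 0" --pt "0 0 -0.06 0" --pt "0 0 -0.04 0" --pt "0 0 0 0" --pt "0 0 0 0"

```text
t: 29.3
eef_pos: [635.0, -169.9, 31.8]
tcp_rot: [3.138, 0.003, -0.201]
ft_force: [0.5, 3.1, 0.4]
opening: 0.495
grip_force: 1.2
```

>>> carry_out --pt "0 0 -0.04 0" --pt "0 0 -0.02 0" --pt "0 0 0 0" --pt "0 0 0 0" --pt "0 0 0 0"

```text
t: 29.8
eef_pos: [635.4, -169.8, 29.4]
tcp_rot: [3.138, 0.002, -0.201]
ft_force: [0.5, 4.1, 5.1]
opening: 0.499
grip_force: 3.8
```

>>> carry_out --pt "0 0.01 -0.04 0" --pt "0 0 -0.04 0" --pt "0 0 0 0" --pt "0 0 0 0" --pt "0 0 0 0"

```text
t: 30.3
eef_pos: [635.6, -169.4, 25.5]
tcp_rot: [3.138, 0.002, -0.201]
ft_force: [0.9, 3.5, 5.7]
opening: 0.497
grip_force: 4.2
```

>>> carry_out --pt "0 0 -0.04 0" --pt "0 0 -0.02 0" --pt "0 0 0 0" --pt "0 0 0 0" --pt "0 0 0 0"

```text
t: 30.8
eef_pos: [635.9, -169.4, 24.3]
tcp_rot: [3.138, 0.0, -0.201]
ft_force: [-2.2, 6.7, 20.8]
opening: 0.502
grip_force: 11.4
```

Travel from about 31 to 24.3 and then a hard stop: blue is bottomed. Now up, along the rails to green, and down the same way.

>>> carry_out --pt "0 0 0.1 0" --pt "0 0 0.3 0" --pt "0 0 0.4 0" --pt "0 0 0.5 0" --pt "0 0 0.4 0"

```text
t: 31.3
eef_pos: [634.9, -170.1, 108.7]
tcp_rot: [3.137, 0.002, -0.202]
ft_force: [0.4, 0.7, 0.3]
opening: 0.498
grip_force: 0.0
```

>>> carry_out --pt "-0.4 0.08 0 0" --pt "-0.6 0.13 0 0" --pt "-0.6 0.13 0 0" --pt "-0.4 0.08 0 0" --pt "-0.28 0.06 0 0"

```text
t: 31.8
eef_pos: [519.4, -145.6, 107.5]
tcp_rot: [3.137, 0.003, -0.202]
ft_force: [0.3, 0.0, -0.3]
opening: 0.502
grip_force: 0.0
```

>>> carry_out --pt "0 0 0 0" --pt "0 0 -0.1 0" --pt "0 0 -0.2 0" --pt "0 0 -0.2 0" --pt "0 0 0 0"

```text
t: 32.3
eef_pos: [520.4, -145.3, 79.8]
tcp_rot: [3.138, 0.006, -0.201]
ft_force: [-0.5, -0.2, -0.7]
opening: 0.502
grip_force: 0.0
```

>>> carry_out --pt "0 -0.02 0 0" --pt "0 0 -0.1 0" --pt "0 0 -0.1 0" --pt "0 0 -0.1 0" --pt "0 0 0 0"

```text
t: 32.8
eef_pos: [520.5, -146.4, 66.1]
tcp_rot: [3.138, 0.004, -0.201]
ft_force: [0.1, -0.2, -0.4]
opening: 0.5
grip_force: 0.0
```

>>> carry_out --pt "0 0 -0.1 0" --pt "0 0 -0.1 0" --pt "0 0 -0.1 0" --pt "0 0 -0.08 0" --pt "0 0 0 0"

```text
t: 33.3
eef_pos: [520.6, -146.5, 47.2]
tcp_rot: [3.138, 0.004, -0.202]
ft_force: [0.1, -0.0, 0.3]
opening: 0.501
grip_force: 0.0
```

>>> carry_out --pt "0 0 -0.1 0" --pt "0 0 -0.1 0" --pt "0 0 -0.06 0" --pt "0 0 0 0" --pt "0 0 0 0"

```text
t: 33.8
eef_pos: [521.0, -146.0, 34.4]
tcp_rot: [3.138, 0.003, -0.201]
ft_force: [2.7, 5.3, -1.6]
opening: 0.502
grip_force: 2.6
```

>>> carry_out --pt "0 0 -0.04 0" --pt "0 0 -0.04 0" --pt "0 0 0 0" --pt "0 0 0 0" --pt "0 0 0 0"

```text
t: 34.3
eef_pos: [521.5, -145.8, 31.0]
tcp_rot: [3.139, 0.002, -0.201]
ft_force: [3.4, 9.3, 5.0]
opening: 0.496
grip_force: 5.7
```

>>> carry_out --pt "0 0 -0.04 0" --pt "0 0 -0.03 0" --pt "0 0 0 0" --pt "0 0 0 0" --pt "0 0 0 0"

```text
t: 34.8
eef_pos: [521.9, -145.6, 28.0]
tcp_rot: [3.139, 0.001, -0.201]
ft_force: [4.3, 11.0, 11.2]
opening: 0.501
grip_force: 8.1
```

>>> carry_out --pt "0 0.02 -0.02 0" --pt "0 0 -0.04 0" --pt "0 0 0 0" --pt "0 0 0 0" --pt "0 0 0 0"

```text
t: 35.3
eef_pos: [521.8, -145.2, 24.8]
tcp_rot: [3.138, 0.001, -0.201]
ft_force: [3.3, 7.1, 8.2]
opening: 0.5
grip_force: 6.3
```

>>> carry_out --pt "0 0 -0.04 0" --pt "0 0 -0.03 0" --pt "0 0 0 0" --pt "0 0 0 0" --pt "0 0 0 0"

```text
t: 35.8
eef_pos: [522.3, -145.1, 23.5]
tcp_rot: [3.138, -0.001, -0.201]
ft_force: [-3.5, 11.4, 36.7]
opening: 0.499
grip_force: 18.8
```

Green hit its hard stop at 23.5. Now I retreat and do a final numeric check.

>>> carry_out --pt "0 0 0.1 0" --pt "0 0 0.3 0" --pt "0 0 0.5 0" --pt "0 0 0.6 0" --pt "0 0 0.6 0"

```text
t: 36.3
eef_pos: [520.7, -145.5, 126.5]
tcp_rot: [3.138, 0.004, -0.201]
ft_force: [0.8, -0.7, 0.7]
opening: 0.5
grip_force: 0.0
```

>>> carry_out --pt "0 0.4 0.6 0" --pt "0 0.6 0.4 0" --pt "0 0.7 0.2 0" --pt "0 0.7 0 0" --pt "0 0.7 0 0"

```text
t: 36.8
eef_pos: [520.8, 10.6, 186.1]
tcp_rot: [3.138, 0.002, -0.202]
ft_force: [0.6, -0.7, 0.1]
opening: 0.497
grip_force: 0.0
```

>>> carry_out --pt "0 0.4 0 0" --pt "0 0.2 0 0" --pt "0 0 0 0" --pt "0 0 0 0" --pt "0 0 0 0"

```text
t: 37.3
eef_pos: [521.0, 38.4, 185.7]
tcp_rot: [3.138, 0.003, -0.203]
ft_force: [-0.1, -0.0, -0.5]
opening: 0.497
grip_force: 0.0
```

```bash
python3 - <<'E'
from h import *
a=save("side","side9")[:,:,::-1]; b=save("top","top9")[:,:,::-1]
def orange(im):
    m=cv2.inRange(cv2.cvtColor(np.ascontiguousarray(im),cv2.COLOR_BGR2HSV),(8,150,120),(22,255,255)); m[:270]=0; m[370:]=0; m[:,:285]=0; m[:,400:]=0; return m
m4,m9=orange(cv2.imread("pics/side8.png")),orange(a); print("changed px",(m4!=m9).sum(),m9.astype(bool).sum())
m=cv2.inRange(cv2.cvtColor(np.ascontiguousarray(b),cv2.COLOR_BGR2HSV),(8,150,120),(22,255,255)); m[:, :390]=0; m[:,480:]=0; m[:180]=0;m[290:]=0
r=cv2.minAreaRect(cv2.findNonZero(m)); print(r,[at_z("top",p,98).round(1).tolist() for p in (r[0],)])
W=np.array([at_z("top",p,98) for p in cv2.boxPoints(r)]); print([np.degrees(np.arctan2(*(W[i]-W[i-1])[1::-1])).round(1) for i in range(4)])
for l in("key_blue_top","key_green_top","key_red_top"): print(l,look("side",l)[:1])
for im in ("side0","side9"):
    h=cv2.cvtColor(cv2.imread(f"pics/{im}.png"),cv2.COLOR_BGR2HSV)[285:310,310:375]
    for c,(lo,hi) in dict(blue=(100,125),green=(50,80)).items():
        k=cv2.inRange(h,(lo,120,60),(hi,255,255)); ys,xs=np.nonzero(k); print(im,c,len(xs),xs.mean()+310,ys.min()+285)
s=env.state(); print(s["eef_pos"],s["ft_force"],s["t"])
E
```

```text
changed px 2 2438
((439.03466796875, 238.00619506835938), (46.61967849731445, 65.25347900390625), 10.124671936035156) [[550.2, -301.9, 98.0]]
[np.float64(79.4), np.float64(-11.6), np.float64(-100.7), np.float64(167.9)]
key_blue_top [(0.68, [216.2, 366.2])]
key_green_top [(0.44, [334.2, 345.6])]
key_red_top []
side0 blue 75 364.68 294
side0 green 68 317.9117647058824 291
side9 blue 41 364.9756097560976 294
side9 green 36 318.1388888888889 292
[520.90600415  38.93341319 185.79698293] [-0.05072123  0.25139484 -0.13639535] 37.55
```

```bash
python3 -c "
from cell import env
print(env.job_done())"
```

```text
the job is handed in; nothing more can be done
None
```

I handed the job in at 37.6 s: the lid is pressed home at both ends, blue and then green were each pressed to the hard stop and came back up, and red was never touched; `job_done()` gave no verdict, and I did not re-measure the bystanders.

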